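# Open the upper half of the cupboard's split door and clip it open

## Task

The small cupboard on the worktop has a split door. Lift the upright bolt that ties the upper leaf to the lower one and swing the upper leaf wide open, about square to the cupboard's front, leaving the lower leaf shut and bolted. Then clip the sprung clip well down over the top edge of the opened leaf so that it cannot swing shut, and let go, leaving the mug, the jar and the bowl where they stand.

Things in the scene. Friction and masses are not known exactly. Their poses are not given: they have to be found in the camera images.
- bolt_knob (a point): Grip point on the round steel knob of the upright coupling bolt, in the middle of the upper leaf: a level peg 14 mm thick that sticks out to the front. The point is on its axis, 32 mm in front of the leaf's face (the peg ends 14 mm further out), 222 mm above the worktop with the bolt down. x into the door, y along the leaf to its hinge, z up.
- top_bolt (a joint): Lift of the coupling bolt in m: 0 = down in the lower leaf's keeper, 0.028 = fully up. The leaf is free from about 0.016. It stays where it is left (friction about 2.5 N).
- leaf_handle (a point): Grip point on the upper leaf's upright brass bar handle, near the free edge: a round bar 11 mm thick, 35 mm in front of the face, from 24 mm above this point to 78 mm below, with thin stems to the face 12 mm above this point and near the lower end. 230 mm above the worktop. x into the door, y along the leaf to its hinge, z up.
- leaf_hinge (a point): Point on the upper leaf's upright hinge axis, level with the leaf's top edge (258 mm above the worktop). Seen from the front the hinge is at the left end of the leaf. The bolt is 110 mm and the handle 185 mm from it along the leaf.
- leaf_top (a point): Middle of the top edge of the upper leaf, a marbled panel 220 mm long, 122 mm high, 14 mm thick; 258 mm above the worktop, at mid thickness, 110 mm from the hinge. x across the thickness (front face to back), y along the edge to the hinge, z up. Bolt and handle stand on the front face, at y = 0 and -75 mm, both reaching up near the edge; between bolt and hinge the edge is bare.
- upper_leaf (a joint): Opening of the upper leaf in rad: 0 = shut, growing as its free edge swings out towards the robot (clockwise from above), 1.57 = square to the cupboard front, at most 1.9. A stiff hinge (0.25 N m) holds it where it is left.
- lower_leaf (a joint): Opening of the lower leaf in rad: 0 = shut. Its bolt holds it; it must stay shut.
- lower_bolt (a joint): Travel of the lower leaf's level bolt in m: 0 = shot home into the cupboard's side, where it must stay; 0.03 = drawn.
- low_knob (a point): Knob of the lower leaf's level bolt, near the leaf's free edge, 65 mm above the worktop; it stands out 40 mm from the leaf's face. To be left alone.
- clip_pivot (a point): Middle of the hinge barrel (12 mm thick) of the sprung steel clip, which stands upright on its closed jaws: 84 mm high, 50 mm long along its jaws, 53 mm wide over its flared handles, about 80 g. Point 40 mm above its foot. x across the jaws (squeeze the handles along x), y along jaws and barrel, z up. The handles are plates 34 mm long in y, from 3 to 44 mm above the point.
- cupboard: White cupboard 290 mm wide, 190 mm deep, 262 mm high, fixed; origin at the foot of its front, in the middle of the width; x points to its back, y to its left seen from the front (hinge side), z up. The door leaves lie on its front, their front faces 14 mm before the origin.
- mug: White mug, 78 mm wide, 90 mm high, origin under its centre. A bystander.
- jar: Amber glass jar with a steel cap, 64 mm wide, 100 mm high, origin under its centre. A bystander.
- bowl: Steel bowl, 120 mm wide, 50 mm high, origin under its centre. A bystander.
- clip_jaw_a (a joint): Opening of one of the clip's two like jaws, rad: 0 shut, 0.33 fully open. Squeezing the handles fully (about 10 N, to about 25 mm over their outsides, at a stop where they are parallel) opens the jaws to a 28 mm mouth; let go, they spring shut. The jaws reach 38 mm below the barrel's middle, which on an edge comes no lower than 6 mm above it. On the leaf each stands at about 0.13.

How it is judged:
By the outcome, as a careful person would: the job done as asked, in the order asked, and still so for the second after the job is handed in, with the robot touching nothing.
It also fails if it takes over 64 s, if anything falls off the work surface, if the arm or the gripper's body presses on something with over 40 N, if the wrist force passes 120 N, or if a joint passes its speed limit or range.

## Robot

A 6-joint arm with a two-finger parallel gripper is mounted at the origin on the work surface. World frame = base frame: x ahead of the robot, y to its left, z up, the work surface at z = 0. Lengths are in mm, angles in rad, forces in N, time in s.
With the tool pointing down it reaches from about 275 to 875 mm from the base axis. Payload 12.5 kg.
Tool frame: the origin (TCP) lies midway between the tips of the shut fingers; the grasp point (between the pads) lies r.hold_point_z behind it (r.hold_point_z is the distance from the TCP to the grasp point, in mm); z points along the fingers, y is the line along which they close (so a half turn about z gives the same grasp; the last joint's range is limited). The gripper opens to 85 mm and grips with 20 to 120 N. Pads are 22 mm wide; open, the fingers measure 114 mm over their backs; the gripper's body (76 mm by 85 mm) begins 54 mm behind the grasp point. The pads swing forward as they close: fully open they stand 13 mm farther back than shut.
Start: joints at [-1.375, 0.351, 1.652, -0, 1.139, -0.085], TCP at [152.438, -528.438, 206.49] pointing down, gripper open.
Joint ranges: [-2.75, 2.75], [-0.79, 2.1], [0.01, 2.65], [-1.57, 4.71], [0.07, 3.14], [-2.87, 2.87]. Speed limits (rad/s): [2.22, 2.22, 2.79, 3.14, 3.14, 3.14].

## Interface

Orientations are given as a rotation vector (axis times angle).
In Python, from cell import r, viewer, nets gives the robot as it stands.
- The arm moves only by the shell command python3 -m jog 'ROWS' [OPENING]. ROWS is JSON, a list that holds one entry, the list of rows, each a list of 6 numbers: the shift along the tool's x, y, z scaled (see below), then the turn, a rotation vector about the tool's x, y, z scaled (see below). In form: [[[x, y, z, ax, ay, az], ...]]. A call has 1 to 20 rows; each row shifts and turns the commanded pose from where the row before left it, along the tool's axes as they then stand; what a row does not reach is not made up. The controller multiplies each number of a shift by 2.5 cm and each number of a turn by 6 degrees. A row lasts 1/12 s, in which the tool goes at most 41.7 mm and 7.16 degrees, less where a joint would pass 70% of its speed; a pose out of reach is approached as far as the arm can. A call with a number of a shift or a turn outside -1 to 1 is refused whole. A call with a gripper value outside its range is refused whole. OPENING is the gripper's target within -1 to 1 (shut at 1, half-way at 0, fully open at -1), set as the call begins (- or left out, the last holds). The fingers move at their own pace and stop on an object; the grip force is fixed at half the most. Time passes only in rows, so rows that do not move let the fingers close. It gives the time, the measured TCP pose, the force, the opening and the grip force at its end, in the units of the state.
- r.get_state(): the state, without advancing time (a new reading comes with each control period).
- viewer.capture(name): name is "side" or "top" or "wrist"; returns the picture (384x512x3 uint8, red, green, blue); there is no depth.
- viewer.camera_model(name): a dict with "camera_matrix" (3x3 intrinsics, pixels), "world_from_camera" (4x4, takes a point from camera to world coordinates). Camera axes: x right, y down, z forward; pixel columns grow to the right and rows downward; lengths in mm; the calibration is good to about 2 mm. A picture is of the moment at which its call begins: read the wrist's pose just before it. camera_model takes no time and is no camera call; for the wrist camera it gives the pose at the moment of the call.
- r.hand_in(): hands the job in; it is judged then, once.
Trained networks look in the newest picture that a camera, given by its name, has taken for a name from the list of things; names that differ only in an ending like _2 or _b are one class to them, and where a whole thing is asked for, a point or a joint stands for the part that bears it (a point fixed in the world has none). Each returns a list of dicts, best first, with "score" (0 to 1); they miss things now and then, are a little off and sometimes report something else, mostly with a low value. They report only what shows in the picture. A call takes as long as a camera call.
- nets.recognise(thing, camera): "xyz" ([x, y, z] in mm, in world coordinates, good to about 4 mm: the middle of the surface that is visible of it).
- nets.spot_point(thing, camera): "xyz" ([x, y, z] in mm, in world coordinates, good to about 4 mm: a listed point, or the origin of a listed thing).
The state is a dict: "clock": time; "joint_positions": joint angles; "qvel": joint speeds; "joint_efforts": joint torques, N m; "ee_pos": TCP position; "orientation": TCP orientation; "force": force on the tool from outside, world axes, zero at the start; "torque": the same for the moment, N m; "grip_width": finger opening in mm; "gripper_force": force on a finger pad.
Only numpy, scipy, OpenCV 4.12 (cv2) and the standard library are available. Lean on these libraries where they do the work, as an engineer would, in place of code of your own. Each camera call takes 0.05 s, during which the arm holds its last target. There are 200 camera calls.

## Working session

There is one attempt and no reset: what is moved stays moved. The work goes in short steps, Python scripts to look and compute and a shell command to move; the robot and the scene stay as the last step left them, time stands still between calls to the robot, and variables do not carry over. Pictures are saved under pics/ and viewed, at most 10 in all, crops included, and the job is handed in when it is done.

```bash
ls; mkdir -p pics
python3 - <<'E'
from cell import r, viewer, nets
import cv2, numpy as np
np.set_printoptions(precision=1,suppress=True)
s=r.get_state(); print(s, r.hold_point_z)
ims=[]
for c in ("side","top"):
    im=viewer.capture(c); cv2.imwrite(f"pics/{c}0.png",im[:,:,::-1])
    m=viewer.camera_model(c); print(c,m["world_from_camera"])
    for t in ("bolt_knob","leaf_handle","leaf_hinge","leaf_top","clip_pivot","cupboard","mug","jar","bowl","low_knob"):
        d=nets.spot_point(t,c)
        print(t,[(np.array(x["xyz"]).round(0).tolist(),round(x["score"],2)) for x in d[:2]])
    ims.append(im)
cv2.imwrite("pics/both.png",cv2.resize(np.hstack(ims),(800,300))[:,:,::-1])
E
```

```text
pics
{'clock': 0.0, 'joint_positions': array([-1.4,  0.4,  1.7, -0. ,  1.1, -0.1]), 'qvel': array([-0.,  0.,  0.,  0.,  0., -0.]), 'joint_efforts': array([  0. , -50.6, -29.1,  -0. ,   0. ,   0. ]), 'ee_pos': array([ 152.4, -528.1,  206. ]), 'orientation': array([-3.1, -0.4,  0. ]), 'force': array([0.3, 0.7, 0.5]), 'torque': array([ 0., -0.,  0.]), 'gripper_force': 0.0, 'grip_width': 85.62994851431299} 18.700000000000003
side [[  -0.8   -0.4    0.4  163.6]
 [  -0.6    0.6   -0.5  607.5]
 [   0.    -0.7   -0.8 1021.4]
 [   0.     0.     0.     1. ]]
bolt_knob [([605.0, 24.0, 228.0], 0.46)]
leaf_handle [([611.0, -48.0, 230.0], 0.71), ([662.0, -399.0, 2.0], 0.27)]
leaf_hinge [([624.0, 140.0, 260.0], 0.75)]
leaf_top [([643.0, 28.0, 255.0], 0.78)]
clip_pivot [([609.0, -49.0, 230.0], 0.74), ([537.0, -309.0, 39.0], 0.59)]
cupboard [([648.0, 30.0, 1.0], 0.93)]
mug [([664.0, -400.0, -0.0], 0.76)]
jar [([598.0, 367.0, 3.0], 0.59)]
bowl [([463.0, 399.0, 4.0], 0.94), ([535.0, -308.0, 42.0], 0.43)]
low_knob [([611.0, -46.0, 63.0], 0.54)]
top [[  -0.    -1.     0.2  404.9]
 [  -1.     0.     0.   -24.4]
 [  -0.    -0.2   -1.  1076. ]
 [   0.     0.     0.     1. ]]
bolt_knob [([606.0, 29.0, 226.0], 0.59)]
leaf_handle [([610.0, -54.0, 231.0], 0.97)]
leaf_hinge [([624.0, 142.0, 257.0], 0.81)]
leaf_top [([644.0, 27.0, 261.0], 0.77)]
clip_pivot [([540.0, -306.0, 40.0], 0.55), ([668.0, -400.0, 2.0], 0.35)]
cupboard [([650.0, 28.0, -0.0], 0.55)]
mug [([665.0, -401.0, 1.0], 0.56)]
jar [([597.0, 367.0, 1.0], 0.9)]
bowl [([460.0, 398.0, -2.0], 0.81)]
low_knob [([609.0, -48.0, 64.0], 0.66)]
```

View pics/both.png

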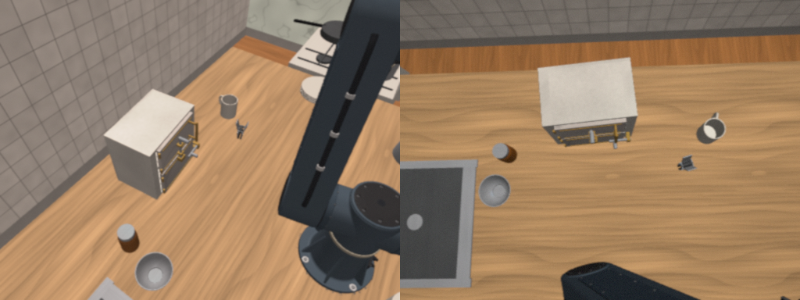

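```bash
cat > h.py <<'E'
from cell import r, viewer, nets
import cv2, numpy as np
from scipy.spatial.transform import Rotation as R
np.set_printoptions(precision=3,suppress=True)
def pose():
    s=r.get_state(); return np.array(s["ee_pos"]),R.from_rotvec(s["orientation"]),s
def plan(xyz,yaw=None):
    """tool-frame shift (units) to xyz from the pose now; tool turn (units) to tool-down with tool x at yaw"""
    p,q,s=pose(); m=q.as_matrix()
    print("t",round(s["clock"],2),"p",p,"yaw",np.arctan2(m[1,0],m[0,0]),"tz",m[:,2],"q",s["joint_positions"],"w",s["grip_width"])
    if xyz is not None: print("shift units",q.inv().apply(np.array(xyz)-p)/25)
    if yaw is not None:
        t=R.from_matrix(np.array([[np.cos(yaw),np.sin(yaw),0],[np.sin(yaw),-np.cos(yaw),0],[0,0,-1]]).T)
        print("turn units",np.degrees((q.inv()*t).as_rotvec())/6)
        if xyz is not None: print("shift units after turn",t.inv().apply(np.array(xyz)-p)/25)
def look(name,things,thr=.3):
    p=pose()[0]; im=viewer.capture(name)
    for t in things:
        print(t,[(np.round(x["xyz"],1).tolist(),round(x["score"],2)) for x in nets.spot_point(t,name)[:2] if x["score"]>thr])
    return im
E
python3 -m jog '[[[0,0,-0.3,0,0,-1],[0,0,-0.3,0,0,-1],[0,0,-0.3,0,0,-1],[0,0,-0.3,0,0,-1],[0,0,-0.3,0,0,-1],[0,0,-0.3,0,0,-1],[0,0,-0.3,0,0,-1],[0,0,-0.3,0,0,-1],[0,0,-0.3,0,0,-1],[0,0,-0.3,0,0,-1],[0,0,-0.3,0,0,-1],[0,0,-0.3,0,0,-1],[0,0,-0.3,0,0,-1],[0,0,-0.3,0,0,-1]]]' -1
python3 - <<'E'
from h import *
plan([540,25,330],3.22)
E
```

```text
clock: 2.27
ee_pos: [152.4, -528.4, 311.9]
orientation: [-2.011, -2.413, 0.0]
force: [1.5, 0.4, 0.0]
grip_width: 85.3
gripper_force: 0.0
t 2.27 p [ 152.418 -528.408  311.862] yaw 1.7520968821700849 tz [-0.  0. -1.] q [-1.375  0.264  1.508 -0.     1.369 -1.556] w 85.30970609982485
shift units [18.978 19.241 -0.726]
turn units [ -0.     -0.    -14.017]
shift units after turn [-17.19   20.854  -0.726]
```

```bash
python3 -m jog '[[[0.5,0.5,-0.05,0,0,0],[0.97,0.98,-0.04,0,0,0],[0.97,0.98,-0.04,0,0,0],[0.97,0.98,-0.04,0,0,0],[0.97,0.98,-0.04,0,0,0],[0.97,0.98,-0.04,0,0,0],[0.97,0.98,-0.04,0,0,0],[0.97,0.98,-0.04,0,0,0],[0.97,0.98,-0.04,0,0,0],[0.97,0.98,-0.04,0,0,0],[0.97,0.98,-0.04,0,0,0],[0.97,0.98,-0.04,0,0,0],[0.97,0.98,-0.04,0,0,0],[0.97,0.98,-0.04,0,0,0],[0.97,0.98,-0.04,0,0,0],[0.97,0.98,-0.04,0,0,0],[0.97,0.98,-0.04,0,0,0],[0.97,0.98,-0.04,0,0,0],[0.97,0.98,-0.04,0,0,0],[0.97,0.98,-0.04,0,0,0]]]'
python3 -m jog '[[[0,0,0,0,0,-1],[0,0,0,0,0,-1],[0,0,0,0,0,-1],[0,0,0,0,0,-1],[0,0,0,0,0,-1],[0,0,0,0,0,-1],[0,0,0,0,0,-1],[0,0,0,0,0,-1],[0,0,0,0,0,-1],[0,0,0,0,0,-1],[0,0,0,0,0,-1],[0,0,0,0,0,-1],[0,0,0,0,0,-1],[0,0,0,0,0,-1]]]'
python3 - <<'E'
from h import *
im=look("wrist",["bolt_knob","leaf_handle","leaf_hinge","leaf_top","low_knob"])
cv2.imwrite("pics/w1.png",im[:,:,::-1])
print(viewer.camera_model("wrist")["world_from_camera"])
plan([605,26,300],3.22)
E
```

```text
clock: 3.93
ee_pos: [540.9, 22.9, 331.9]
orientation: [2.017, 2.408, 0.0]
force: [-0.4, -1.7, -0.5]
grip_width: 85.5
gripper_force: 0.0
clock: 5.1
ee_pos: [540.1, 21.2, 331.8]
orientation: [0.12, -3.139, -0.0]
force: [-0.3, -0.4, 0.2]
grip_width: 85.4
gripper_force: 0.0
bolt_knob [([597.2, 25.0, 223.3], 0.7)]
leaf_handle [([600.8, -46.5, 229.0], 0.7)]
leaf_hinge [([458.1, 401.1, -2.0], 0.38)]
leaf_top [([646.4, 33.4, 259.5], 0.91)]
low_knob [([609.3, -47.6, 66.6], 0.72)]
[[ -0.069   0.962   0.264 473.468]
 [  0.998   0.067   0.017  15.884]
 [ -0.001   0.264  -0.964 498.408]
 [  0.      0.      0.      1.   ]]
t 5.4 p [540.114  21.222 331.731] yaw -3.0730657145387226 tz [-0.  0. -1.] q [-0.047  0.234  1.5   -0.     1.408 -1.686] w 85.31268533562115
shift units [-2.603  0.013  1.269]
turn units [ 0.    -0.001 -0.094]
shift units after turn [-2.602 -0.013  1.269]
```

View pics/w1.png

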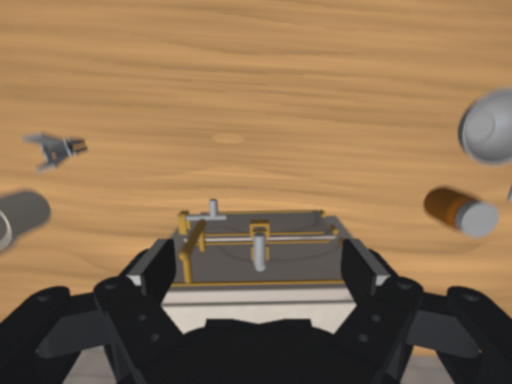

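Run:
```python
from h import *
m=viewer.camera_model("wrist"); K=np.array(m["camera_matrix"]); W=np.linalg.inv(m["world_from_camera"])
def pr(p):
    c=(W@np.append(p,1))[:3]; u=K@c; return (u[:2]/u[2]).round(0)
a=.08; X=np.array([np.cos(a),np.sin(a),0]); Y=np.array([-np.sin(a),np.cos(a),0]); O=np.array([649,29,0.])
def L(dx,dy,z): return O+X*dx+Y*dy+[0,0,z]
for n,p in dict(knobtip=L(-60,0,222),knobroot=L(-14,0,222),hand_top=L(-49,-75,254),hand_bot=L(-49,-75,152),edgeR=L(-14,-110,258),edgeL=L(-14,110,258),cupL=L(0,145,262),cupR=L(0,-145,262),lowknob=L(-54,-75,65)).items(): print(n,p,pr(p))
```

```text
knobtip [589.192  24.205 222.   ] [259. 232.]
knobroot [635.045  27.881 222.   ] [259. 270.]
hand_top [606.15  -49.676 254.   ] [182. 256.]
hand_bot [606.15  -49.676 152.   ] [202. 220.]
edgeR [643.835 -81.767 258.   ] [148. 290.]
edgeL [626.254 137.529 258.   ] [370. 288.]
cupL [637.412 173.536 262.   ] [406. 303.]
cupR [ 660.588 -115.536  262.   ] [113. 305.]
lowknob [601.166 -50.076  65.   ] [212. 198.]
```

```bash
python3 -m jog '[[[0,0,0,0,0,-0.094],[-0.5,0,0.25,0,0,0],[-0.7,-0.02,0.35,0,0,0],[-0.7,-0.02,0.35,0,0,0],[-0.6,0,0.32,0,0,0],[0,0,0.6,0,0,0],[0,0,0.8,0,0,0],[0,0,0.8,0,0,0],[0,0,0.8,0,0,0],[0,0,0.6,0,0,0],[0,0,0.27,0,0,0],[0,0,0,0,0,0]]]' -0.2
python3 - <<'E'
from h import *
im=look("side",["bolt_knob"])
cv2.imwrite("pics/s2.png",cv2.resize(im[80:280,80:330],(750,600))[:,:,::-1])
plan([603,25,203],3.22)
E
```

```text
clock: 6.4
ee_pos: [601.9, 25.3, 201.8]
orientation: [0.127, -3.136, -0.0]
force: [-0.1, -0.0, -0.2]
grip_width: 51.2
gripper_force: 0.0
bolt_knob [([604.7, 26.3, 225.5], 0.47)]
t 6.5 p [602.903  25.303 204.014] yaw -3.0606418523910435 tz [ 0.001 -0.    -1.   ] q [-0.035  0.45   1.51   0.     1.181 -1.687] w 51.38627565211119
shift units [-0.003 -0.012  0.041]
turn units [-0.001  0.008  0.024]
shift units after turn [-0.003 -0.012  0.041]
```

View pics/s2.png

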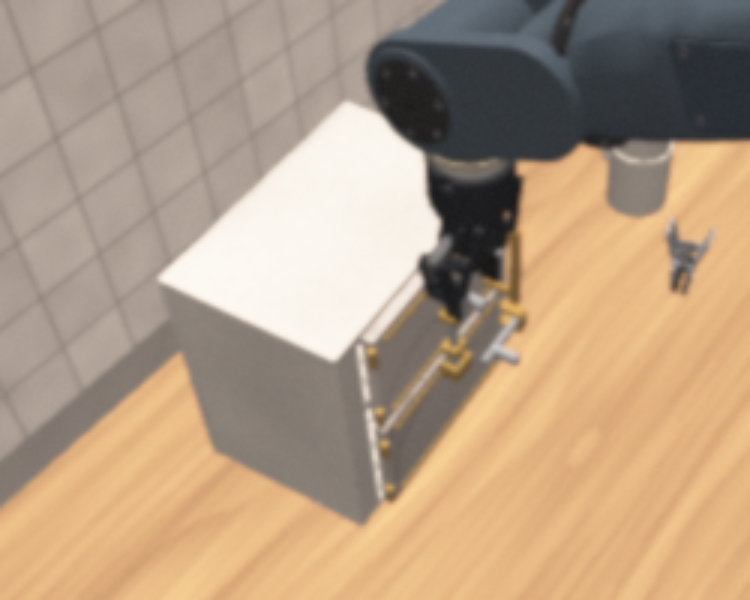

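```bash
python3 -m jog '[[[0,0,0,0,0,0],[0,0,0,0,0,0],[0,0,0,0,0,0],[0,0,0,0,0,0],[0,0,0,0,0,0]]]' 1
python3 -m jog '[[[0,0,-0.2,0,0,0],[0,0,-0.2,0,0,0],[0,0,-0.2,0,0,0],[0,0,-0.2,0,0,0],[0,0,-0.2,0,0,0],[0,0,0,0,0,0],[0,0,0,0,0,0]]]'
```

```text
clock: 6.92
ee_pos: [602.9, 25.8, 204.2]
orientation: [-0.128, 3.137, 0.001]
force: [0.7, 2.9, 3.1]
grip_width: 0.0
gripper_force: 1.4
clock: 7.5
ee_pos: [602.6, 25.2, 228.6]
orientation: [-0.127, 3.138, -0.0]
force: [-1.0, 0.0, -0.8]
grip_width: 0.3
gripper_force: 0.0
```

Run:
```python
from h import *
im=look("side",["bolt_knob","leaf_handle"])
w=look("wrist",["bolt_knob","leaf_handle"])
w=cv2.resize(w[150:384,130:400],(400,347)); s=cv2.resize(im[120:250,170:290],(400,433))
o=np.zeros((433,800,3),np.uint8); o[:347,:400]=w; o[:,400:]=s
cv2.imwrite("pics/c3.png",o[:,:,::-1])
```

```text
bolt_knob [([605.6, 27.0, 223.0], 0.57)]
leaf_handle [([608.1, -49.0, 230.1], 0.95)]
bolt_knob [([599.6, 26.2, 221.2], 0.57)]
leaf_handle [([603.4, -45.9, 225.9], 0.62)]
```

View pics/c3.png

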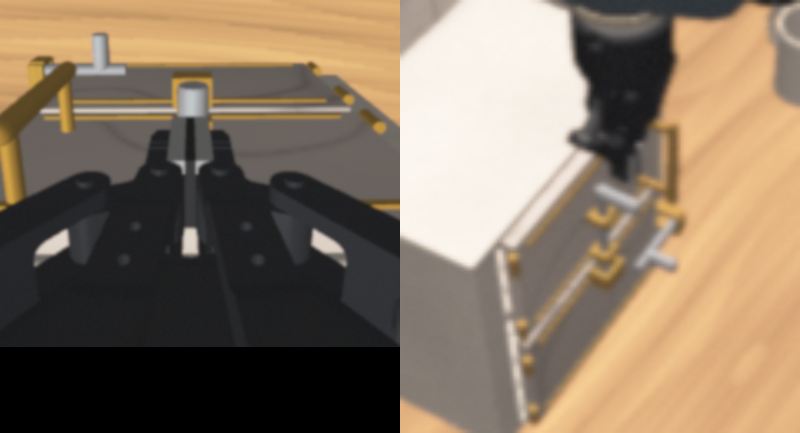

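Run:
```python
from h import *
a=.08; X=np.array([np.cos(a),np.sin(a),0]); Y=np.array([-np.sin(a),np.cos(a),0]); O=np.array([649,29,0.])
def L(dx,dy,z): return O+X*dx+Y*dy+[0,0,z]
p,q,s=pose(); print(p)
for c in ("side","wrist"):
    m=viewer.camera_model(c); K=np.array(m["camera_matrix"]); W=np.linalg.inv(m["world_from_camera"])
    def pr(p):
        c=(W@np.append(p,1))[:3]; u=K@c; return (u[:2]/u[2]).round(1)
    for n,pt in dict(tip=L(-60,0,222),root=L(-14,0,222),tip2=L(-60,0,205),root2=L(-14,0,205),tcp=p,lowtip=L(-54,-75,65),handtop=L(-49,-75,254),edgeL=L(-14,110,258)).items(): print(c,n,pr(pt))
```

```text
[602.445  25.293 228.001]
side tip [242.  182.2]
side root [227.7 176. ]
side tip2 [242.  186.3]
side root2 [228.  180.1]
side tcp [237.8 178.9]
side lowtip [253.1 199.5]
side handtop [252.2 155.9]
side edgeL [204.2 193.6]
wrist tip [259.4 205.1]
wrist root [259.3 268.3]
wrist tip2 [259.3 198. ]
wrist root2 [259.2 256.7]
wrist tcp [259.5 227.6]
wrist lowtip [196.6 171.1]
wrist handtop [123.5 241.2]
wrist edgeL [452.5 301.3]
```

```bash
python3 -m jog '[[[0,0,-0.4,0,0,0],[0,0,0,0,0,0],[0,0,0,0,0,0],[0,0,0,0,0,0],[0,0,0.5,0,0,0],[0,0,0.5,0,0,0],[0,0,0.5,0,0,0],[0,0,0,0,0,0],[0,0,0,0,0,0]]]' -0.2
python3 - <<'E'
from h import *
im=viewer.capture("side"); w=viewer.capture("wrist")
w=cv2.resize(w[150:384,130:400],(400,347)); s=cv2.resize(im[120:250,170:290],(400,433))
o=np.zeros((433,800,3),np.uint8); o[:347,:400]=w; o[:,400:]=s
cv2.imwrite("pics/c4.png",o[:,:,::-1]); plan(None)
E
```

```text
clock: 8.55
ee_pos: [602.3, 25.3, 200.4]
orientation: [0.128, -3.138, -0.0]
force: [-0.1, -0.4, 0.3]
grip_width: 51.2
gripper_force: 0.0
t 8.65 p [602.885  25.271 201.548] yaw -3.060394471039682 tz [ 0.001 -0.    -1.   ] q [-0.035  0.452  1.513  0.     1.175 -1.687] w 51.43313213429832
```

View pics/c4.png

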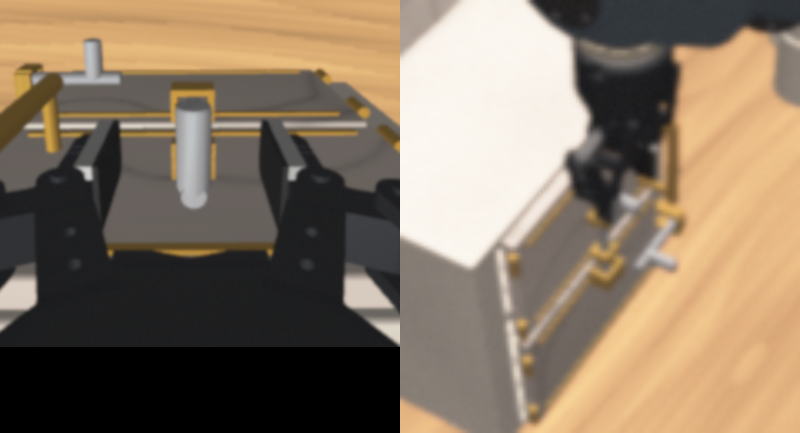

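The peg (crop 193,85–200) lies centred between the pads (95 and 290); now I close in stages.

```bash
python3 -m jog '[[[0,0,0,0,0,0],[0,0,0,0,0,0],[0,0,0,0,0,0],[0,0,0,0,0,0]]]' 0.55
python3 -m jog '[[[0,0,0,0,0,0],[0,0,0,0,0,0],[0,0,0,0,0,0]]]' 0.8
python3 -m jog '[[[0,0,0,0,0,0],[0,0,0,0,0,0],[0,0,0,0,0,0]]]' 1
```

```text
clock: 8.98
ee_pos: [602.6, 25.3, 201.0]
orientation: [-0.128, 3.139, -0.0]
force: [0.4, -0.7, 0.7]
grip_width: 18.9
gripper_force: 0.0
clock: 9.23
ee_pos: [602.5, 26.3, 200.9]
orientation: [-0.128, 3.139, 0.003]
force: [-0.4, 4.7, 1.3]
grip_width: 9.3
gripper_force: 21.5
clock: 9.48
ee_pos: [602.5, 26.3, 201.0]
orientation: [-0.128, 3.139, 0.002]
force: [-0.9, 5.8, 2.5]
grip_width: 6.3
gripper_force: 46.3
```

```bash
python3 -m jog '[[[0,0,-0.15,0,0,0],[0,0,-0.2,0,0,0],[0,0,-0.2,0,0,0],[0,0,-0.2,0,0,0],[0,0,-0.2,0,0,0],[0,0,-0.1,0,0,0],[0,0,0,0,0,0]]]'
python3 - <<'E'
from h import *
im=look("side",["bolt_knob"]); w=look("wrist",["bolt_knob"])
w=cv2.resize(w[150:384,130:400],(400,347)); s=cv2.resize(im[120:250,170:290],(400,433))
o=np.zeros((433,800,3),np.uint8); o[:347,:400]=w; o[:,400:]=s
cv2.imwrite("pics/c5.png",o[:,:,::-1]); plan(None)
E
```

```text
clock: 10.07
ee_pos: [602.8, 25.2, 227.7]
orientation: [-0.127, 3.138, -0.0]
force: [-0.1, -0.3, -0.5]
grip_width: 0.1
gripper_force: 0.0
bolt_knob [([602.1, 26.7, 220.5], 0.7)]
bolt_knob [([599.8, 27.1, 218.8], 0.81), ([648.9, 32.5, 256.3], 0.31)]
t 10.27 p [602.358  25.282 226.668] yaw -3.0604152280710313 tz [-0.001 -0.    -1.   ] q [-0.035  0.429  1.485 -0.     1.228 -1.687] w -0.366652578231376
```

View pics/c5.png

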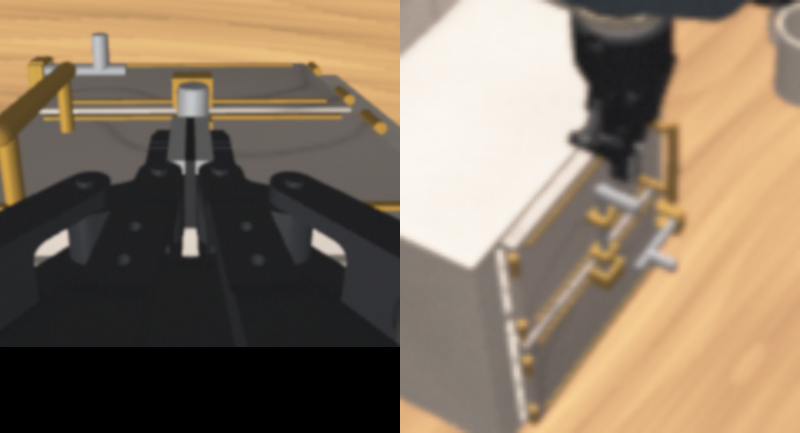

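```bash
python3 - <<'E'
import numpy as np
np.set_printoptions(precision=3,suppress=True)
D=[(.351,1.652,1.139,550,206.2),(.264,1.508,1.369,550,311.9),(.234,1.5,1.408,540.5,331.7),(.45,1.51,1.181,603.4,204),(.429,1.485,1.228,602.9,226.7),(.452,1.513,1.175,603.4,201.5)]
from scipy.optimize import least_squares
def f(p):
    c,d,A,B,e=p; o=[]
    for a,b,_,x,z in D:
        o+=[c+A*np.sin(a)+B*np.sin(a+b-e)-x, d+A*np.cos(a)+B*np.cos(a+b-e)-z]
    return o
for g in ([0,0,400,400,0],[0,100,450,400,0.1],[50,0,350,350,0]):
    s=least_squares(f,g); print(s.x,np.abs(s.fun).max())
E
python3 -c "
from cell import r
print([a for a in dir(r) if not a.startswith('_')])"
```

```text
[  2.303 -29.745 485.425 439.761  -0.091] 0.1964725668022993
[  2.303 -29.745 485.425 439.761  -0.091] 0.19647285448530738
[  2.303 -29.745 485.425 439.761  -0.091] 0.19647273865180637
['MotionError', 'get_state', 'hand_in', 'hold_point_z']
```

```bash
python3 -m jog '[[[0.6,0,-0.2,0,0,0],[0.9,0,0,0,0,0],[0.9,0,0,0,0,0],[0.9,0,0,0,0,0],[0,0,0,0,-1,0],[0,0,0,0,-1,0],[0,0,0,0,-1,0],[0,0,0,0,-1,0],[0,0,0,0,-1,0],[0,0,0,0,-1,0],[0,0,0,0,-1,0],[0,0,0,0,0,0],[0,0,0,0,0,0]]]' 1
python3 - <<'E'
from h import *
plan([525,24,182])
plan([593,24.5,182])
E
```

```text
clock: 11.35
ee_pos: [520.8, 21.4, 232.0]
orientation: [-0.105, 2.451, 0.048]
force: [0.5, 0.4, 0.2]
grip_width: -0.1
gripper_force: 0.0
t 11.35 p [520.785  21.43  231.985] yaw -3.0593733589400673 tz [ 0.633  0.062 -0.772] q [-0.128  0.008  2.191  0.501  0.3   -2.216] w -0.1456715934903334
shift units [1.135 0.073 1.656]
t 11.35 p [520.785  21.43  231.985] yaw -3.0593733589400673 tz [ 0.633  0.062 -0.772] q [-0.128  0.008  2.191  0.501  0.3   -2.216] w -0.1456715934903334
shift units [-0.958 -0.147  3.379]
```

```bash
python3 -m jog '[[[0.38,0.03,0.55,0,0,0],[0.38,0.02,0.55,0,0,0],[0.38,0.02,0.55,0,0,0],[-0.4,-0.05,0.32,0,0,0],[-0.5,-0.05,0.42,0,0,0],[-0.5,-0.05,0.42,0,0,0],[-0.4,-0.04,0.32,0,0,0],[-0.28,-0.03,0.24,0,0,0],[0,0,0,0,0,0],[0,0,0,0,0,0]]]' 1
python3 - <<'E'
from h import *
im=viewer.capture("side"); w=viewer.capture("wrist")
w=cv2.resize(w[100:334,130:400],(400,347)); s=cv2.resize(im[120:250,170:290],(400,433))
o=np.zeros((433,800,3),np.uint8); o[:347,:400]=w; o[:,400:]=s
cv2.imwrite("pics/c6.png",o[:,:,::-1]); plan([593,24.5,213])
E
```

```text
clock: 12.18
ee_pos: [593.5, 24.9, 182.6]
orientation: [-0.107, 2.449, 0.049]
force: [-0.3, 1.3, 0.6]
grip_width: 0.1
gripper_force: 0.0
t 12.28 p [592.729  24.807 182.509] yaw -3.058202811517556 tz [ 0.634  0.063 -0.771] q [-0.098  0.233  2.084  0.72   0.19  -2.422] w 0.22744150016624992
shift units [-0.785 -0.004 -0.934]
```

View pics/c6.png

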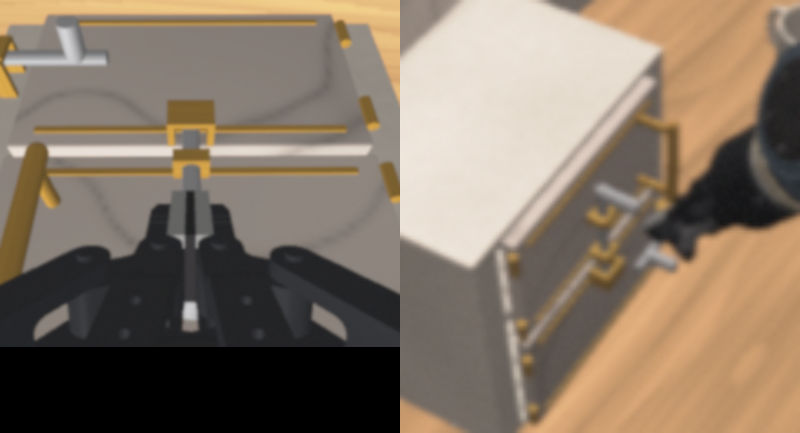

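```bash
python3 -m jog '[[[-0.13,0,-0.155,0,0,0],[-0.13,0,-0.155,0,0,0],[-0.13,0,-0.155,0,0,0],[0,0,0,0,0,0]]]' 1
python3 -m jog '[[[-0.13,0,-0.155,0,0,0],[-0.13,0,-0.155,0,0,0],[-0.13,0,-0.155,0,0,0],[0,0,0,0,0,0]]]' 1
python3 - <<'E'
from h import *
look("side",["bolt_knob"]); plan([593,24.5,220])
E
```

```text
clock: 12.62
ee_pos: [593.0, 24.5, 198.8]
orientation: [-0.106, 2.447, 0.048]
force: [0.6, 0.5, 0.6]
grip_width: 0.3
gripper_force: 0.0
clock: 12.95
ee_pos: [593.2, 24.4, 213.7]
orientation: [-0.106, 2.447, 0.048]
force: [-0.5, -0.2, 0.5]
grip_width: -0.3
gripper_force: 0.0
bolt_knob [([605.3, 23.4, 223.5], 0.46), ([538.5, -307.4, 38.3], 0.42)]
t 13.05 p [592.889  24.446 212.728] yaw -3.0583635951021737 tz [ 0.635  0.062 -0.77 ] q [-0.098  0.18   2.056  0.515  0.255 -2.212] w -0.3100866045035443
shift units [-0.189  0.004 -0.221]
```

Run:
```python
from h import *
im=viewer.capture("side").astype(int)
old=cv2.imread("pics/side0.png")[:,:,::-1].astype(int)
for n,i in (("start",old),("now",im)):
    print(n)
    for y in range(164,200):
        print(y,"".join("#" if (p.min()>115 and p.max()-p.min()<25) else ("." if p.max()<60 else ("o" if p.max()-p.min()>40 else "-")) for p in i[y,215:265]))
look("wrist",["bolt_knob"])
```

```text
start
164 -------##--------oo--------------ooooooooooooooooo
165 ---#---#--------oo---------------ooooooooooooooooo
166 ------##-----#-oo----------------ooooooooooooooooo
167 -----##-----#-oo-----------------ooooooooooooooooo
168 ----##-----#-oo------------------ooooooooooooooooo
169 ---##-----#-ooo------------------ooooooooooooooooo
170 ---#--------oo-------------------ooooooooooooooooo
171 -##--------oo--------------------ooooooooooooooooo
172 -#------#-oo---------------o-----ooooooooooooooooo
173 #------#-oo---------------ooooo--ooooooooooooooooo
174 #-----#-oo-----#----------oooooooooooooooooooooooo
175 -----#-ooo----####---------ooooooooooooooooooooooo
176 -------oo-----#######------ooooooooooooooooooooooo
177 ---#--oo-------########---oo----oooooooooooooooooo
178 -----oo----------########----#----oooooooooooooooo
179 --#-oo-------------##########----ooooooooooooooooo
180 -#-ooo---------------######----ooooooooooooooooooo
181 --oo-------------------###---o-ooooooooooooooooooo
182 -ooo--------oo---ooo--------o--ooooooooooooooooooo
183 -oo--------oooo--oooo------o----ooooooooooooo
[... 2182 characters left out ...]
oo-------ooo-#--....-oooooo
188 -----------------------oo--------o-##---...-oooooo
189 ----------------------oo---------###--oo-.-ooooooo
190 ------------------##-oo---------###-oooooooooooooo
191 ---------------------o---------####ooooooooooooooo
192 ------------------ooo---------####oooooooooooooooo
193 ------------ooo---ooo---------###-oooooooooooooooo
194 ------------oooo-oooo--------####ooooooooooooooooo
195 -----------ooooooooo--------####-ooooooooooooooooo
196 -----------oooooooooo------######-oooooooooooooooo
197 ----------oooooooooooo-----#########-ooooooooooooo
198 ---------oo----ooooooo----###---#####-oooooooooooo
199 --------oo--------oooo----##------####oooooooooooo
bolt_knob []
```

```bash
python3 -m jog '[[[0.23,0,0.28,0,0,0],[0.23,0,0.28,0,0,0],[-0.19,-0.02,0.15,0,0,0],[-0.19,-0.02,0.15,0,0,0],[0,0,0,0,0,0]]]' 1
python3 -m jog '[[[-0.13,0,-0.155,0,0,0],[-0.13,0,-0.155,0,0,0],[-0.13,0,-0.155,0,0,0]]]' 1
python3 -m jog '[[[-0.13,0,-0.155,0,0,0],[-0.13,0,-0.155,0,0,0]]]' 1
python3 - <<'E'
from h import *
print(viewer.capture("side")[0,0])
im=viewer.capture("side").astype(int)
for y in range(166,190):
        print(y,"".join("#" if (p.min()>115 and p.max()-p.min()<25) else ("." if p.max()<60 else ("o" if p.max()-p.min()>40 else "-")) for p in im[y,215:265]))
plan([593,24.5,220])
E
```

```text
clock: 13.62
ee_pos: [601.9, 25.3, 192.9]
orientation: [-0.108, 2.456, 0.052]
force: [-51.0, -9.7, 24.8]
grip_width: -0.1
gripper_force: 25.9
clock: 13.87
ee_pos: [600.7, 25.1, 205.8]
orientation: [-0.108, 2.461, 0.052]
force: [-27.9, -5.6, -3.4]
grip_width: 0.1
gripper_force: 14.0
clock: 14.03
ee_pos: [600.7, 25.1, 215.7]
orientation: [-0.108, 2.462, 0.052]
force: [-28.8, -5.5, -3.8]
grip_width: 0.1
gripper_force: 14.1
[141 129 120]
166 -##---##-------oo----------------ooooo--..........
167 ####-##-----#-oo-----------------oooo-............
168 ###-##-----#-oo------------------ooo-.............
169 #--##-----#-oo-------------------ooo..............
170 ---#--------o-#####--------------oo-..............
171 --#--------oo-#######---------------..............
172 -#--------oo---########----o-------...............
173 #------#-oo------########-ooo----.................
174 #-----#-oo---------########-----..................
175 -----#-ooo-----------#######----..................
176 -------oo--------------###-----...................
177 ------oo----------------------.........----.......
178 ---#-oo---------------------.........-------..--oo
179 --#-oo---------------------..........--------ooooo
180 -#-ooo------------------o---.........------ooooooo
181 #-ooo------------------oo-#--........-----oooooooo
182 -ooo--------oo---ooo--oo-----........----ooooooooo
183 ooo--------oooo--oooooo----o-------..--.-ooooooooo
184 oo---------ooooooooooo----oo----ooo-....-ooooooooo
185 o----------oooooooooo----oo----ooooo-...-ooooooooo
186 -----------oooooooooo----o-----ooooo--.-oooooooooo
187 -------------ooooooo---oo-------ooo-#-.-oooooooooo
188 -----------------------oo--------o-##--ooooooooooo
189 ----------------------oo---------###--oooooooooooo
t 14.13 p [600.975  25.125 216.434] yaw -3.0581423146997806 tz [ 0.625  0.065 -0.778] q [-0.096  0.189  2.026  0.458  0.285 -2.153] w -0.27625990991210014
shift units [ 0.159  0.006 -0.312]
```

```bash
python3 -m jog '[[[-0.1,0,-0.125,0,0,0],[0.15,0.02,-0.12,0,0,0],[0.5,0.05,-0.42,0,0,0],[0.6,0.06,-0.5,0,0,0],[0.6,0.06,-0.5,0,0,0],[0.6,0.06,-0.5,0,0,0],[-0.4,0,-0.5,0,0,0],[-0.8,0,-1,0,0,0],[-0.8,0,-1,0,0,0],[0,0,0,0,1,0],[0,0,0,0,1,0],[0,0,0,0,1,0],[0,0,0,0,1,0],[0,0,0,0,1,0],[0,0,0,0,1,0],[0,0,0,0,0.6,0],[0,0,0,0,0,0]]]' 1
python3 - <<'E'
from h import *
look("side",["bolt_knob","leaf_handle","leaf_hinge"]);look("top",["bolt_knob","leaf_handle","leaf_hinge"]); look("wrist",["bolt_knob","leaf_handle","leaf_hinge"])
plan([607,-49.5,300],3.22)
E
```

```text
clock: 15.55
ee_pos: [525.8, 22.2, 304.5]
orientation: [0.137, -3.136, -0.007]
force: [1.1, 0.1, -0.2]
grip_width: -0.0
gripper_force: 0.0
bolt_knob [([605.6, 26.7, 249.5], 0.7), ([461.1, 399.9, 0.5], 0.68)]
leaf_handle [([611.7, -48.7, 230.3], 0.96)]
leaf_hinge [([625.6, 139.3, 257.4], 0.77)]
bolt_knob []
leaf_handle [([608.1, -49.9, 228.7], 0.61)]
leaf_hinge []
bolt_knob []
leaf_handle [([603.2, -49.0, 226.7], 0.87)]
leaf_hinge [([623.3, 139.9, 259.1], 0.8)]
t 16.15 p [524.117  22.769 304.754] yaw -3.0527707984618693 tz [ 0.     0.007 -1.   ] q [-0.049  0.218  1.584  0.007  1.34  -1.711] w -0.054640796747670514
shift units [-3.046 -3.175  0.171]
turn units [0.067 0.009 0.099]
shift units after turn [-3.079 -3.142  0.19 ]
```

```bash
python3 -m jog '[[[0,0,0,0.067,0.009,0.099],[-0.4,-0.4,0,0,0,0],[-0.7,-0.7,0.05,0,0,0],[-0.7,-0.75,0.05,0,0,0],[-0.7,-0.75,0.05,0,0,0],[-0.58,-0.54,0.04,0,0,0],[0,0,0.5,0,0,0],[0,0,0.8,0,0,0],[0,0,0.8,0,0,0],[0,0,0.8,0,0,0],[0,0,0.6,0,0,0],[0,0,0.3,0,0,0],[0,0,0,0,0,0]]]' -0.2
python3 -m jog '[[[0,0,0,0,0,0],[0,0,0,0,0,0],[0,0,0,0,0,0],[0,0,0,0,0,0],[0,0,0,0,0,0],[0,0,0,0,0,0]]]' 1
python3 - <<'E'
from h import *
plan([607,-49.5,205],3.22)
p,q,s=pose()
for H in ([624.5,140],[625,136]):
    H=np.array([*H,p[2]]); print("radius",np.linalg.norm(p-H))
    for n,d in ((20,-4.5),(20,-4.7)):
        rot=R.from_euler("z",d,degrees=True); p1=H+rot.apply(p-H)
        print(n,d,"row shift",q.inv().apply(p1-p)/25,"turn",-d/6, "final",H+R.from_euler("z",d*n,degrees=True).apply(p-H))
E
```

```text
clock: 17.23
ee_pos: [606.4, -49.2, 203.2]
orientation: [0.123, -3.136, -0.001]
force: [0.2, -0.8, 0.3]
grip_width: 51.4
gripper_force: 0.0
clock: 17.73
ee_pos: [607.5, -48.3, 206.1]
orientation: [-0.124, 3.138, 0.002]
force: [-0.4, 6.8, 5.0]
grip_width: 8.4
gripper_force: 58.6
t 17.73 p [607.486 -48.31  206.108] yaw -3.0626907526131224 tz [ 0.001  0.002 -1.   ] q [-0.157  0.458  1.491  0.002  1.191 -1.807] w 8.4320800814952
shift units [ 0.023 -0.046  0.044]
turn units [0.013 0.013 0.005]
shift units after turn [ 0.023 -0.046  0.044]
radius 189.07665419155927
20 -4.5 row shift [ 0.581  0.123 -0.001] turn 0.75 final [436.19  157.014 206.108]
20 -4.7 row shift [ 0.607  0.129 -0.001] turn 0.7833333333333333 final [437.836 170.108 206.108]
radius 185.13986015794578
20 -4.5 row shift [ 0.568  0.123 -0.001] turn 0.75 final [440.69  153.514 206.108]
20 -4.7 row shift [ 0.593  0.129 -0.001] turn 0.7833333333333333 final [442.361 166.328 206.108]
```

```bash
python3 -m jog '[[[0.29,0.06,0,0,0,0.375],[0.29,0.06,0,0,0,0.375],[0.577,0.124,0,0,0,0.75],[0.577,0.124,0,0,0,0.75],[0.577,0.124,0,0,0,0.75],[0.577,0.124,0,0,0,0.75],[0.577,0.124,0,0,0,0.75]]]' 1
python3 -m jog '[[[0.577,0.124,0,0,0,0.75],[0.577,0.124,0,0,0,0.75],[0.577,0.124,0,0,0,0.75],[0.577,0.124,0,0,0,0.75]]]' 1
python3 - <<'E'
from h import *
look("side",["leaf_top","leaf_handle","low_knob"]);look("top",["leaf_handle","leaf_top"])
plan(None)
E
```

```text
clock: 18.32
ee_pos: [524.9, -19.6, 206.1]
orientation: [0.618, 3.076, 0.004]
force: [8.7, 11.0, -1.4]
grip_width: 8.4
gripper_force: 59.0
clock: 18.65
ee_pos: [481.2, 19.1, 206.1]
orientation: [1.092, 2.941, 0.004]
force: [10.9, 7.6, -3.7]
grip_width: 8.2
gripper_force: 59.0
leaf_top [([558.5, 42.9, 256.3], 0.83)]
leaf_handle [([484.4, 16.9, 229.1], 0.9)]
low_knob []
leaf_handle []
leaf_top [([561.6, 51.7, 259.9], 0.7), ([623.3, 143.9, 251.7], 0.52)]
t 19.0 p [481.384  18.904 206.132] yaw 2.434927480486833 tz [ 0.004  0.001 -1.   ] q [-0.058  0.225  1.825  0.002  1.088 -0.923] w 8.628198761862011
```

```bash
python3 -m jog '[[[0.577,0.132,0,0,0,0.75],[0.577,0.132,0,0,0,0.75],[0.577,0.132,0,0,0,0.75],[0.577,0.132,0,0,0,0.75],[0.577,0.13,0,0,0,0.75],[0.577,0.13,0,0,0,0.75],[0.577,0.128,0,0,0,0.75],[0.577,0.128,0,0,0,0.75],[0.4,0.09,0,0,0,0.52],[0.18,0.04,0,0,0,0.23],[0,0,0,0,0,0]]]' 1
python3 - <<'E'
from h import *
look("side",["leaf_top","leaf_handle","leaf_hinge"]);look("top",["leaf_handle","leaf_top","leaf_hinge"])
plan(None)
E
```

```text
clock: 19.92
ee_pos: [438.1, 142.7, 206.1]
orientation: [-2.041, -2.388, -0.001]
force: [-5.6, 1.6, 7.2]
grip_width: 8.2
gripper_force: 60.3
leaf_top [([518.8, 112.1, 256.6], 0.59)]
leaf_handle [([439.1, 143.2, 231.1], 0.93)]
leaf_hinge [([623.9, 140.7, 257.3], 0.72)]
leaf_handle [([439.6, 139.3, 232.4], 0.69)]
leaf_top [([519.9, 112.1, 258.3], 0.84)]
leaf_hinge [([627.4, 140.7, 255.9], 0.68)]
t 20.32 p [438.083 141.998 206.065] yaw 1.7281234586089642 tz [ 0.     0.001 -1.   ] q [0.212 0.187 1.873 0.001 1.081 0.054] w 7.998542653852735
```

```bash
python3 -m jog '[[[0.3,0.07,0,0,0,0.4],[0.25,0.05,0,0,0,0.3],[0,0,0,0,0,0]]]' 1
python3 -m jog '[[[0,0,0,0,0,0],[0,0,0,0,0,0],[0,0,0,0,0,0],[0,0,-0.4,0,0,0],[0,0,-0.8,0,0,0],[0,0,-0.9,0,0,0],[0,0,-0.9,0,0,0],[0,0,-0.5,0,0,0],[0,0,0,0,0,0]]]' -0.2
python3 - <<'E'
from h import *
look("side",["leaf_top","leaf_handle","leaf_hinge"]);look("top",["leaf_handle","leaf_top","leaf_hinge","clip_pivot"])
plan([538,-307,280],2.13)
E
```

```text
clock: 20.57
ee_pos: [438.9, 156.5, 206.1]
orientation: [-2.128, -2.31, -0.0]
force: [-6.9, 2.6, 8.6]
grip_width: 8.2
gripper_force: 60.5
clock: 21.32
ee_pos: [440.5, 155.8, 295.8]
orientation: [2.125, 2.311, 0.006]
force: [-0.4, 0.4, 0.3]
grip_width: 51.4
gripper_force: 0.0
leaf_top [([517.5, 118.2, 256.0], 0.71)]
leaf_handle [([439.8, 157.0, 228.6], 0.87)]
leaf_hinge [([625.0, 139.2, 258.5], 0.97)]
leaf_handle [([442.0, 154.9, 233.3], 0.91)]
leaf_top [([517.4, 120.1, 259.8], 0.94)]
leaf_hinge [([625.2, 145.0, 256.2], 0.92)]
clip_pivot [([539.6, -308.9, 39.8], 0.85)]
t 21.77 p [439.115 155.608 291.883] yaw 1.654727289790626 tz [-0.001 -0.    -1.   ] q [0.241 0.113 1.741 0.    1.289 0.157] w 51.31370598081279
shift units [-18.771   2.391   0.474]
turn units [-0.014 -0.002 -4.539]
shift units after turn [-17.784  -6.464   0.475]
```

```bash
python3 -m jog '[[[-0.5,0.1,0,0,0,0],[-0.96,0.12,0.03,0,0,0],[-0.96,0.12,0.03,0,0,0],[-0.96,0.12,0.03,0,0,0],[-0.96,0.12,0.03,0,0,0],[-0.96,0.12,0.03,0,0,0],[-0.96,0.12,0.03,0,0,0],[-0.96,0.12,0.03,0,0,0],[-0.96,0.12,0.03,0,0,0],[-0.96,0.12,0.03,0,0,0],[-0.96,0.12,0.03,0,0,0],[-0.96,0.12,0.03,0,0,0],[-0.96,0.12,0.03,0,0,0],[-0.96,0.12,0.03,0,0,0],[-0.96,0.12,0.03,0,0,0],[-0.96,0.12,0.03,0,0,0],[-0.96,0.12,0.03,0,0,0],[-0.96,0.12,0.03,0,0,0],[-0.96,0.12,0.03,0,0,0],[-0.96,0.12,0.03,0,0,0]]]' -1
python3 -m jog '[[[0,0,0,0,0,-0.9],[0,0,0,0,0,-0.9],[0,0,0,0,0,-0.9],[0,0,0,0,0,-0.9],[0,0,0,0,0,-0.9],[0,0,0,0,0,0]]]'
python3 - <<'E'
from h import *
w=look("wrist",["clip_pivot"]); cv2.imwrite("pics/w9full.png",w[:,:,::-1])
cv2.imwrite("pics/w9.png",w[:,:,::-1]); plan([538,-307,200],2.13)
m=viewer.camera_model("wrist"); K=np.array(m["camera_matrix"]); W=np.linalg.inv(m["world_from_camera"])
c=(W@np.array([538.5,-307.5,84,1]))[:3]; u=K@c; print(u/u[2]); np.save("cm.npy",np.array(m["world_from_camera"]));np.save("K.npy",K)
E
```

```text
clock: 23.43
ee_pos: [537.9, -307.4, 277.6]
orientation: [-2.126, -2.312, 0.001]
force: [0.4, -0.4, -0.4]
grip_width: 85.2
gripper_force: 0.0
clock: 23.93
ee_pos: [537.8, -306.2, 277.7]
orientation: [-1.521, -2.747, 0.0]
force: [0.6, -1.9, -0.3]
grip_width: 85.4
gripper_force: 0.0
clip_pivot [([539.2, -311.7, 40.9], 0.91)]
t 24.03 p [ 537.811 -306.165  277.793] yaw 2.1227770014887195 tz [-0.001  0.    -1.   ] q [-0.593  0.421  1.371 -0.     1.35  -1.145] w 85.46627695629337
shift units [-0.035 -0.009  3.112]
turn units [-0.005 -0.006 -0.069]
shift units after turn [-0.032 -0.011  3.112]
[258.428 172.81    1.   ]
```

View pics/w9.png

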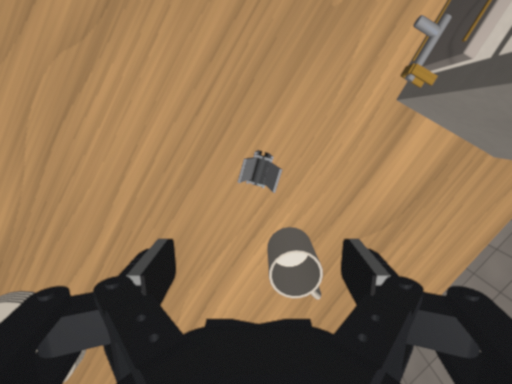

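Run:
```python
from h import *
w=cv2.imread("pics/w9full.png")[140:205,225:300].astype(int)
sat=w.max(2)-w.min(2); m=(sat<35).astype(np.uint8)
n,l,st,ce=cv2.connectedComponentsWithStats(m); k=1+np.argmax(st[1:,4]); print(st[k],ce[k]+[225,140])
C=np.load("cm.npy");K=np.load("K.npy")
def bp(u,v,z=84):
    d=C[:3,:3]@np.linalg.inv(K)@[u,v,1]; o=C[:3,3]; return (o+d*(z-o[2])/d[2])[:2]
rect=cv2.minAreaRect(np.argwhere(l==k)[:,::-1].astype(np.float32)+np.float32([225,140])); b=cv2.boxPoints(rect); print(rect,b)
P=[bp(*q) for q in b]; print(np.array(P))
for i in range(4): d=P[(i+1)%4]-P[i]; print(np.linalg.norm(d),np.degrees(np.arctan2(d[1],d[0])))
for y in range(0,60): print("".join("#" if m[y,x] else "." for x in range(75)))
```

```text
[  13   11   44   41 1113] [260.169 171.136]
((260.9245300292969, 169.76414489746094), (39.28511428833008, 35.576385498046875), 15.94539737701416) [[237.151 181.472]
 [246.925 147.264]
 [284.698 158.057]
 [274.925 192.264]]
[[ 520.547 -332.289]
 [ 508.406 -286.902]
 [ 557.356 -273.034]
 [ 571.281 -318.426]]
46.98252720865953 104.97594411267602
50.87624489222132 15.817456462757612
47.47935996111021 -72.9453086612489
52.593731603888756 -164.71726394922354
...........................................................................
...........................................................................
...........................................................................
...........................................................................
...........................................................................
...........................................................................
...........................................................................
...........................................................................
..................................
[... 3217 characters left out ...]
................
...............................................###.........................
...........................................................................
...........................................................................
...........................................................................
...........................................................................
...........................................................................
...........................................................................
...........................................................................
...........................................................................
```

Run:
```python
from h import *
C=np.load("cm.npy");K=np.load("K.npy")
def bp(u,v,z=84):
    d=C[:3,:3]@np.linalg.inv(K)@[u,v,1]; o=C[:3,3]; return (o+d*(z-o[2])/d[2])[:2]
A,B,D,E=[bp(*q) for q in ((244,158.5),(238,181.5),(282,168.5),(273.5,191))]
print(A,B,D,E)
for v in (B-A,E-D,D-A,E-B,(D+E-A-B)/2): print(np.linalg.norm(v),np.degrees(np.arctan2(v[1],v[0])))
c=(A+B+D+E)/4; print("centre",c)
e=(B-A)/np.linalg.norm(B-A)+(E-D)/np.linalg.norm(E-D); print("y axis dir",np.arctan2(e[1],e[0]))
yaw=np.arctan2(-e[1],-e[0]); print(yaw); plan([c[0],c[1],200],yaw); plan([c[0],c[1],200],yaw+np.pi)
```

```text
[ 512.623 -301.287] [ 521.528 -331.729] [ 561.829 -286.377] [ 568.71  -317.952]
31.718270797155938 -73.6944780668058
32.315748045525766 -77.70533613427713
51.41542483264758 16.857045428331432
49.152706607633874 16.27822453978969
50.283424565639955 16.574146588124375
centre [ 541.172 -309.336]
y axis dir -1.3212126223582827
1.8203800312315106
t 24.03 p [ 537.811 -306.165  277.793] yaw 2.1227770014887195 tz [-0.001  0.    -1.   ] q [-0.593  0.421  1.371 -0.     1.35  -1.145] w 85.46627695629337
shift units [-0.181  0.05   3.112]
turn units [-0.006 -0.006  2.888]
shift units after turn [-0.156  0.099  3.112]
t 24.03 p [ 537.811 -306.165  277.793] yaw 2.1227770014887195 tz [-0.001  0.    -1.   ] q [-0.593  0.421  1.371 -0.     1.35  -1.145] w 85.46627695629337
shift units [-0.181  0.05   3.112]
turn units [  0.008  -0.009 -27.112]
shift units after turn [ 0.156 -0.099  3.112]
```

```bash
python3 -m jog '[[[0,0,0,0,0,0.9],[0,0,0,0,0,0.9],[0,0,0,0,0,0.9],[-0.15,0.09,0.3,0,0,0],[0,0,0.8,0,0,0],[0,0,1,0,0,0],[0,0,1,0,0,0],[0,0,1,0,0,0],[0,0,1,0,0,0],[0,0,1,0,0,0],[0,0,0.9,0,0,0],[0,0,0.6,0,0,0],[0,0,0,0,0,0]]]' -1
python3 - <<'E'
from h import *
look("side",["clip_pivot"]); plan([540.5,-309.5,49],1.84)
E
```

```text
clock: 25.12
ee_pos: [539.3, -308.2, 84.1]
orientation: [-1.894, -2.498, 0.001]
force: [-0.2, 0.5, -0.3]
grip_width: 85.7
gripper_force: 0.0
clip_pivot [([538.8, -307.1, 39.5], 0.68)]
t 25.22 p [ 540.94  -309.263   87.888] yaw 1.843866461194541 tz [-0.001  0.    -1.   ] q [-0.594  0.616  1.549 -0.     0.978 -0.867] w 85.6008217045916
shift units [-0.005 -0.018  1.556]
turn units [-0.009 -0.006  0.037]
shift units after turn [-0.004 -0.019  1.556]
```

```bash
python3 -m jog '[[[0,0,0.5,0,0,0],[0,0,0.6,0,0,0],[0,0,0.4,0,0,0],[0,0,0.05,0,0,0],[0,0,0,0,0,0]]]' -1
python3 -m jog '[[[0,0,0,0,0,0],[0,0,0,0,0,0],[0,0,0,0,0,0],[0,0,0,0,0,0],[0,0,0,0,0,0],[0,0,0,0,0,0],[0,0,0,0,0,0]]]' 0.3
python3 -m jog '[[[0,0,0,0,0,0],[0,0,0,0,0,0],[0,0,0,0,0,0],[0,0,0,0,0,0],[0,0,0,0,0,0],[0,0,0,0,0,0]]]' 1
```

```text
clock: 25.63
ee_pos: [540.8, -309.2, 49.1]
orientation: [-1.899, -2.502, 0.0]
force: [1.0, -0.7, 0.4]
grip_width: 85.3
gripper_force: 0.0
clock: 26.22
ee_pos: [543.1, -310.2, 52.2]
orientation: [1.896, 2.498, 0.001]
force: [1.0, 2.4, 14.8]
grip_width: 30.1
gripper_force: 10.6
clock: 26.72
ee_pos: [543.8, -310.4, 53.0]
orientation: [1.895, 2.497, 0.002]
force: [1.0, 3.1, 19.9]
grip_width: 20.5
gripper_force: 59.9
```

```bash
python3 -m jog '[[[0,0,-0.4,0,0,0],[0,0,-0.6,0,0,-0.5],[0,0,-0.9,0,0,-1],[0,0,-0.9,0,0,-1],[0,0,-0.9,0,0,-1],[0,0,-0.9,0,0,-1],[0,0,-0.9,0,0,-1],[0,0,-0.9,0,0,-1],[0,0,-0.9,0,0,-1],[0,0,-0.9,0,0,-1],[0,0,-0.9,0,0,-1],[0,0,-0.9,0,0,-1],[0,0,-0.9,0,0,-1],[0,0,-0.5,0,0,-1],[0,0,0,0,0,-0.67],[0,0,0,0,0,0]]]'
python3 - <<'E'
from h import *
print(r.get_state()["force"],r.get_state()["gripper_force"])
look("side",["clip_pivot"]);look("top",["clip_pivot"]);w=look("wrist",["clip_pivot"]);plan([573,124.4,340],3.22)
cv2.imwrite("pics/w10full.png",w[:,:,::-1])
E
```

```text
clock: 28.05
ee_pos: [541.0, -309.2, 335.6]
orientation: [-0.132, 3.138, -0.001]
force: [0.6, -0.3, -1.0]
grip_width: 20.1
gripper_force: 58.6
[ 0.559 -0.257 -1.024] 58.58724277932197
clip_pivot [([535.3, -301.8, 320.8], 0.87)]
clip_pivot [([539.4, -304.4, 319.0], 0.57)]
clip_pivot [([533.7, -305.5, 318.6], 0.6)]
t 28.35 p [ 540.866 -309.121  333.911] yaw -3.062208057299586 tz [-0.001  0.001 -1.   ] q [-0.594  0.401  1.269 -0.     1.473 -2.244] w 20.06085247173697
shift units [-2.656 17.184 -0.236]
turn units [ 0.006 -0.011  0.009]
shift units after turn [-2.64  17.187 -0.244]
```

```bash
python3 -m jog '[[[-0.07,0.45,-0.03,0,0,0],[-0.14,0.92,-0.01,0,0,0],[-0.14,0.92,-0.01,0,0,0],[-0.14,0.92,-0.01,0,0,0],[-0.14,0.92,-0.01,0,0,0],[-0.14,0.92,-0.01,0,0,0],[-0.14,0.92,-0.01,0,0,0],[-0.14,0.92,-0.01,0,0,0],[-0.14,0.92,-0.01,0,0,0],[-0.14,0.92,-0.01,0,0,0],[-0.14,0.92,-0.01,0,0,0],[-0.14,0.92,-0.01,0,0,0],[-0.14,0.92,-0.01,0,0,0],[-0.14,0.92,-0.01,0,0,0],[-0.14,0.92,-0.01,0,0,0],[-0.14,0.92,-0.01,0,0,0],[-0.14,0.92,-0.01,0,0,0],[-0.14,0.92,-0.01,0,0,0],[-0.1,0.6,0,0,0,0],[0,0,0,0,0,0]]]'
python3 - <<'E'
from h import *
s=look("side",["clip_pivot","leaf_top"]);look("top",["clip_pivot","leaf_top"]);w=look("wrist",["clip_pivot","leaf_top","leaf_hinge","bolt_knob"]);plan([573,124.4,335],3.22)
m=viewer.camera_model("wrist"); K=np.array(m["camera_matrix"]); W=np.linalg.inv(m["world_from_camera"])
def pr(p): u=K@(W@np.append(p,1))[:3]; return (u[:2]/u[2]).round(1)
a=.08;X=np.array([np.cos(a),np.sin(a),0]);Y=np.array([-np.sin(a),np.cos(a),0]); LT=np.array([518,120,258.])
for d in (-110,0,55,110): print(d,pr(LT+d*X-7*Y),pr(LT+d*X+7*Y))
np.save("cm.npy",np.array(m["world_from_camera"]))
cv2.imwrite("pics/w11full.png",w[:,:,::-1])
cv2.imwrite("pics/w11.png",cv2.resize(w[130:330,150:400],(750,600))[:,:,::-1])
E
```

```text
clock: 30.02
ee_pos: [570.4, 114.9, 339.2]
orientation: [0.13, -3.138, -0.001]
force: [-0.2, 0.8, -0.6]
grip_width: 20.4
gripper_force: 58.6
clip_pivot [([623.0, 138.8, 256.9], 0.69), ([563.8, 120.5, 324.8], 0.65)]
leaf_top [([515.9, 119.5, 259.6], 0.88)]
clip_pivot []
leaf_top []
clip_pivot [([565.8, 115.9, 324.3], 0.84)]
leaf_top [([521.6, 124.7, 260.1], 0.63)]
leaf_hinge []
bolt_knob [([508.5, 158.5, 250.6], 0.68)]
t 30.57 p [570.943 111.495 339.372] yaw -3.061388595875487 tz [-0.  0. -1.] q [ 0.113  0.314  1.378  0.     1.45  -1.538] w 20.551517789236
shift units [-0.123  0.508  0.175]
turn units [ 0.001 -0.004  0.017]
shift units after turn [-0.122  0.508  0.175]
-110 [266.8  -8. ] [285.  -8.]
0 [265.7 137.4] [281.7 137.4]
55 [265.3 197.7] [280.3 197.8]
110 [264.9 251.7] [279.1 251.7]
```

View pics/w11.png

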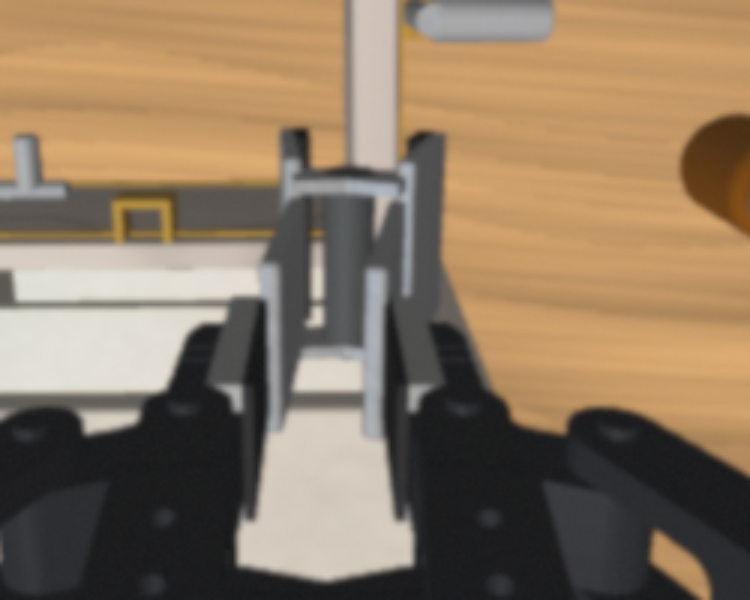

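Run:
```python
from h import *
C=np.load("cm.npy");K=np.load("K.npy")
def bp(u,v,z):
    d=C[:3,:3]@np.linalg.inv(K)@[150+u/3,130+v/3,1]; o=C[:3,3]; return (o+d*(z-o[2])/d[2])
for n,u,v,z in (("barrel near",348,190,325),("barrel far",338,345,325),("jaw L",294,135,290),("jaw R",428,137,290),("leaf L",347,30,258),("leaf R",400,30,258),("handle L",275,425,362),("handle R",373,435,362),("padtip L",232,385,340),("padtip R",426,390,340)):
    print(n,bp(u,v,z))
p,q,s=pose(); print(p); print(C)
a=.08;X=np.array([np.cos(a),np.sin(a)]);Y=np.array([-np.sin(a),np.cos(a)])
plan([573,124.4,335],3.22)
```

```text
barrel near [551.627 114.385 325.   ]
barrel far [589.695 115.366 325.   ]
jaw L [546.953 100.604 290.   ]
jaw R [544.636 135.907 290.   ]
leaf L [520.823 113.165 258.   ]
leaf R [519.574 128.643 258.   ]
handle L [590.116 102.568 362.   ]
handle R [590.746 121.737 362.   ]
padtip L [594.104  92.043 340.   ]
padtip R [591.85  134.836 340.   ]
[570.943 111.495 339.372]
[[ -0.08    0.961   0.263 504.395]
 [  0.997   0.078   0.02  105.365]
 [ -0.001   0.264  -0.965 506.068]
 [  0.      0.      0.      1.   ]]
t 30.57 p [570.943 111.495 339.372] yaw -3.061388595875487 tz [-0.  0. -1.] q [ 0.113  0.314  1.378  0.     1.45  -1.538] w 20.551517789236
shift units [-0.123  0.508  0.175]
turn units [ 0.001 -0.004  0.017]
shift units after turn [-0.122  0.508  0.175]
```

```bash
python3 -m jog '[[[0,0.19,0,0.3,0,0],[0,0.19,0,0.3,0,0],[0,0,0.3,0,0,0],[0,0,0.3,0,0,0],[0,0,0,0,0,0],[0,0,0,0,0,0],[0,0,0,0,0,0]]]'
python3 - <<'E'
from h import *
w=look("wrist",["clip_pivot","leaf_top"]);plan([573,124.4,335],3.22)
np.save("cm.npy",np.array(viewer.camera_model("wrist")["world_from_camera"]))
cv2.imwrite("pics/w12full.png",w[:,:,::-1])
g=cv2.resize(w[130:330,150:400],(750,600))
cv2.imwrite("pics/w12.png",g[:,:,::-1])
E
```

```text
clock: 31.15
ee_pos: [570.3, 119.9, 324.2]
orientation: [-0.126, 3.136, -0.098]
force: [-0.3, 0.3, -0.7]
grip_width: 20.4
gripper_force: 58.6
clip_pivot [([565.7, 125.3, 307.4], 0.95)]
leaf_top [([523.3, 124.3, 259.0], 0.96)]
t 31.3 p [570.371 120.126 324.511] yaw -3.0611997167035683 tz [ 0.005 -0.062 -0.998] q [ 0.159  0.328  1.395 -0.063  1.424 -1.483] w 19.83872540991192
shift units [-0.119  0.135 -0.429]
turn units [-0.597  0.001  0.019]
shift units after turn [-0.118  0.162 -0.42 ]
```

Run:
```python
import cv2
w=cv2.imread("pics/w12full.png").astype(int)
for y in range(150,262,3):
    print(y,"".join("o" if (p.max()-p.min()>40) else " .:-=+*#%@"[min(9,p.sum()//77)] for p in w[y,228:312]))
```

```text
150 ooooooooooooooooooooooooooooooooooo*#############*+ooooooooooooooooooooooooooooooooo
153 ooooooooooooooooooooooooooooooooooo*#############*+ooooooooooooooooooooooooooooooooo
156 ooooooooooooooooooooooooooooooooooo*#############*+ooooooooooooooooooooooooooooooooo
159 ooooooooooooooooooooooooooooooooooo*#############*+ooooooooooooooooooooooooooooooooo
162 ooooooooooooooooooooooooooooooooooo*#############*+ooooooooooooooooooooooooooooooooo
165 ooooooooooooooooooooooooooooooooooo*#############*+ooooooooooooooooooooooooooooooooo
168 ooooooooooooooooooooooooooooooooooo*#############*+ooooooooooooooooooooooooooooooooo
171 ooooooooooooooooooooooooooooooooooo*#############*+ooooooooooooooooooooooooooooooooo
174 oooooooooooooooo--::....:oooooooooo*#############*ooooooooooo:::::--oooooooooooooooo
177 ooooooooooooooo=---::...:oooooooooo*#############*oooooooo:...:::-----oooooooooooooo
180 ooooooooooooooo==---::..:oooooooooo*#############*oooooooo:::---------oooooooooooooo
183 oooooooooooooooo=++++=-::oooooooooo*#############*oooooo==------------oooooooooooooo
186 oooooooooooooooo+***++-::--=
[... 1581 characters left out ...]
...:+**+=-:::::::-----::----------:-+*****+:....::-------::.........:--oooooo
243 ----::.. .:=**+=-:::::::-----------------:-+*****=:....::-------::...........:-ooooo
246 ---::..  .:=+*+=-::::-==+++++++++++++***++++*****=:.....::-------::...........:-oooo
249 ---::..  .:=+*+=-:::-=+*###########*++***********=:.....::--------::...........:-ooo
252 --::..   .:=+*+=-:::=*#%%%%%%%%%%%%#*************=:......::--------::...........:ooo
255 -::...   .:=+*+=-::-+#%%%%%%%%%%%%%#****#*******+=:.......::--------::...........:oo
258 +=-:.... ..-+*+=-:-+#%%%%%%%%%%%%%%%%######******=:......:-=======-:::............:o
261 **+-:... ..-+*+=--=*%%%%%%%%%%%%%%%%%%%%%%#*****+=:.....:-+**+=-:...................
```

Run:
```python
from h import *
C=np.load("cm.npy");K=np.load("K.npy")
def bp(u,v,z):
    d=C[:3,:3]@np.linalg.inv(K)@[u,v,1]; o=C[:3,3]; return (o+d*(z-o[2])/d[2])
yl=lambda x:120.2+(x-518)*.08
for n,u,v,z in (("barrel near",262,200,310),("barrel far",262,235,310),("jaw L inner",252,178,272),("jaw R inner",285,180,272),("leaf L",262.7,165,258),("leaf R",278,165,258)):
    b=bp(u,v,z); print(n,b,"off leaf centre",b[1]-yl(b[0]))
print(K)
```

```text
barrel near [556.016 119.867 310.   ] off leaf centre -3.37423007592335
barrel far [581.588 122.033 310.   ] off leaf centre -3.254009776473424
jaw L inner [549.558 109.309 272.   ] off leaf centre -13.415420843526562
jaw R inner [548.699 135.885 272.   ] off leaf centre 13.229385767017334
leaf L [540.518 116.546 258.   ] off leaf centre -5.4559229402808
leaf R [539.349 129.4   258.   ] off leaf centre 7.492318116784475
[[277.265   0.    257.96 ]
 [  0.    277.265 195.837]
 [  0.      0.      1.   ]]
```

```bash
python3 -m jog '[[[0,0.1,0,0.35,0,0],[0,0.11,0,0.35,0,0],[0,0,0,0,0,0],[0,0,0,0,0,0]]]'
python3 - <<'E'
from h import *
w=look("wrist",["clip_pivot"]);p=pose()[0];plan(p-[0,0,25])
np.save("cm.npy",np.array(viewer.camera_model("wrist")["world_from_camera"]))
cv2.imwrite("pics/w13full.png",w[:,:,::-1]); w=w.astype(int)
for y in range(147,207,3):
    print(y,"".join("o" if (p.max()-p.min()>40) else " .:-=+*#%@"[min(9,p.sum()//77)] for p in w[y,228:312]))
E
```

```text
clock: 31.63
ee_pos: [569.8, 125.9, 323.8]
orientation: [-0.128, 3.127, -0.211]
force: [0.5, 0.5, -0.6]
grip_width: 20.1
gripper_force: 58.6
clip_pivot [([564.1, 127.2, 310.2], 0.81)]
t 31.73 p [569.878 125.388 323.907] yaw -3.0609027913444984 tz [ 0.011 -0.134 -0.991] q [ 0.203  0.339  1.386 -0.135  1.435 -1.429] w 20.34800859921175
shift units [-0.     0.135  0.991]
147 oooooooooooooooooooooooooooooooooo##############*=oooo-ooooooooooooooooooooooooooooo
150 oooooooooooooooooooooooooooooooooo##############*=oooo-ooooooooooooooooooooooooooooo
153 oooooooooooooooooooooooooooooooooo##############*=oooo-ooooooooooooooooooooooooooooo
156 oooooooooooooooooooooooooooooooooo##############*=oooo-ooooooooooooooooooooooooooooo
159 oooooooooooooooooooooooooooooooooo##############*=ooo--ooooooooooooooooooooooooooooo
162 oooooooooooooooooooooooooooooooooo##############*=oooo-ooooooooooooooooooooooooooooo
165 oooooooooooooooooooooooooooooooooo#############**=oooo-ooooooooooooooooooooooooooooo
168 oooooooooooooooooooooooooooooooooo#############*+=oooo-ooooooooooooooooooooooooooooo
171 ooooooooooooo
[... 350 characters left out ...]
ooooooooo+++++=-.:ooooooooo*############*+=ooo--===------------oooooooooooooo
186 oooooooooooooooo+***+=-::--===oo-::::::::::--=====ooo-=**#*+=---------oooooooooooooo
189 ooooooooooooooo++**+=----------------==----------------==**+=---------oooooooooooooo
192 ooooooooooooooo=+***+*************++******#****###****+==+*+=--------=oooooooooooooo
195 ---------------=+++++=---------------==--=====+*******++***+=--------=oooooooooooooo
198 ---------------===--:-:::::--------------:::::-++=oo----=+*+---------=oooooooooooooo
201 --------------------:::::::--------------:::::-++=------=+*+-----------------=oooooo
204 -------------------::::::::--------------:::::=++=-:----=+*=------------------oooooo
```

Run:
```python
from h import *
C=np.load("cm.npy");K=np.load("K.npy")
def bp(u,v,z):
    d=C[:3,:3]@np.linalg.inv(K)@[u,v,1]; o=C[:3,3]; return (o+d*(z-o[2])/d[2])
yl=lambda x:120.2+(x-518)*.08
for n,u,v,z in (("barrel near",262,200,310),("jaw L inner",252,178,272),("jaw R inner",285,180,272),("leaf L",261.8,165,258),("leaf R",276.8,165,258),("leaf L",261.8,182,258),("leaf R",276.8,182,258)):
    b=bp(u,v,z); print(n,b,"off leaf centre",b[1]-yl(b[0]))
```

```text
barrel near [555.389 124.208 310.   ] off leaf centre 1.0166556858913651
jaw L inner [549.379 110.842 272.   ] off leaf centre -11.868049745962253
jaw R inner [548.103 137.406 272.   ] off leaf centre 14.79729445106301
leaf L [540.396 116.345 258.   ] off leaf centre -5.647141219207967
leaf R [539.1   128.953 258.   ] off leaf centre 7.064572548630423
leaf L [555.031 117.587 258.   ] off leaf centre -5.575298567039852
leaf R [553.604 130.393 258.   ] off leaf centre 7.344428390813306
```

```bash
python3 -m jog '[[[0,0.027,0.2,0,0,0],[0,0.04,0.3,0,0,0],[0,0.04,0.3,0,0,0],[0,0.027,0.2,0,0,0],[0,0.027,0.2,0,0,0],[0,0,0,0,0,0]]]'
python3 -m jog '[[[0,0.02,0.15,0,0,0],[0,0.02,0.15,0,0,0],[0,0,0,0,0,0]]]'
python3 - <<'E'
from h import *
look("side",["clip_pivot","leaf_top","leaf_handle"]);look("wrist",["clip_pivot"]);plan(None)
E
```

```text
clock: 32.23
ee_pos: [569.4, 125.4, 292.1]
orientation: [-0.127, 3.129, -0.214]
force: [0.7, -0.3, -1.7]
grip_width: 20.4
gripper_force: 58.6
clock: 32.48
ee_pos: [569.6, 125.4, 285.2]
orientation: [-0.126, 3.128, -0.213]
force: [0.1, 0.8, -0.7]
grip_width: 20.3
gripper_force: 58.6
clip_pivot [([567.2, 130.6, 271.9], 0.88)]
leaf_top [([515.0, 121.0, 258.4], 0.74)]
leaf_handle [([440.9, 157.1, 229.3], 0.77), ([597.5, 368.4, -0.2], 0.47)]
clip_pivot [([564.9, 127.3, 270.1], 0.97), ([457.8, 399.9, -4.5], 0.53)]
t 32.78 p [569.896 125.486 286.189] yaw -3.0608185193841253 tz [ 0.011 -0.135 -0.991] q [ 0.204  0.361  1.445 -0.138  1.355 -1.417] w 20.33452973923479
```

```bash
python3 -m jog '[[[0,0.014,0.1,0,0,0],[0,0.014,0.1,0,0,0],[0,0,0,0,0,0]]]'
python3 -m jog '[[[0,0.007,0.05,0,0,0],[0,0.007,0.05,0,0,0],[0,0,0,0,0,0]]]'
python3 - <<'E'
from h import *
look("side",["clip_pivot"]);look("wrist",["clip_pivot"]);plan(None);print(r.get_state()["force"])
E
```

```text
clock: 33.03
ee_pos: [569.8, 125.5, 280.7]
orientation: [-0.126, 3.127, -0.213]
force: [0.1, 0.2, -0.5]
grip_width: 20.1
gripper_force: 58.6
clock: 33.28
ee_pos: [570.2, 125.5, 280.4]
orientation: [-0.126, 3.124, -0.213]
force: [-4.1, 0.1, 14.1]
grip_width: 20.4
gripper_force: 60.5
clip_pivot [([561.5, 131.1, 263.8], 0.97)]
clip_pivot [([566.2, 126.6, 262.1], 0.93)]
t 33.48 p [570.142 125.516 280.347] yaw -3.060798676433399 tz [ 0.013 -0.135 -0.991] q [ 0.204  0.364  1.454 -0.139  1.34  -1.414] w 20.670864338027723
[-4.224  0.035 13.6  ]
```

```bash
python3 -m jog '[[[0,0,0,0,0,0],[0,0,0,0,0,0],[0,0,0,0,0,0],[0,0,0,0,0,0],[0,0,0,0,0,0],[0,0,0,0,0,0],[0,0,0,0,0,0],[0,0,0,0,0,0],[0,0,0,0,0,0]]]' -1
python3 -m jog '[[[0,-0.04,-0.3,0,0,0],[0,-0.08,-0.6,0,0,0],[0,-0.12,-0.9,0,0,0],[0,-0.12,-0.9,0,0,0],[0,-0.12,-0.9,0,0,0],[0,-0.12,-0.9,0,0,0],[0.5,0,-0.5,0,0,0],[0.8,0,0,0,0,0],[0.8,0,0,0,0,0],[0.8,0,0,0,0,0],[0.8,0,0,0,0,0],[0.5,0,0,0,0,0],[0,0,0,0,0,0]]]' -1
python3 - <<'E'
from h import *
s=look("side",["clip_pivot","leaf_top","leaf_handle","low_knob","mug","jar","bowl","bolt_knob"]);t=look("top",["clip_pivot","leaf_top","leaf_handle"]);w=look("wrist",["clip_pivot","leaf_top"]);plan(None)
a=cv2.resize(s[110:260,160:310],(400,400)); b=cv2.resize(w,(400,300)); o=np.zeros((400,800,3),np.uint8); o[:,:400]=a;o[:300,400:]=b
cv2.imwrite("pics/fin.png",o[:,:,::-1])
E
```

```text
clock: 34.23
ee_pos: [569.8, 125.5, 278.3]
orientation: [-0.126, 3.127, -0.213]
force: [0.3, 0.5, 0.3]
grip_width: 85.5
gripper_force: 0.0
clock: 35.32
ee_pos: [463.5, 119.1, 405.7]
orientation: [-0.127, 3.125, -0.212]
force: [-0.2, 0.7, -0.1]
grip_width: 85.5
gripper_force: 0.0
clip_pivot [([565.2, 126.3, 266.5], 0.66)]
leaf_top []
leaf_handle [([438.7, 157.6, 229.8], 0.94), ([647.7, 27.3, 5.1], 0.56)]
low_knob [([605.4, -44.8, 63.4], 0.5)]
mug [([664.8, -400.3, 0.6], 0.8)]
jar [([599.0, 365.4, -0.7], 0.85)]
bowl [([460.4, 399.2, 1.8], 0.58), ([650.1, 30.3, 6.0], 0.45)]
bolt_knob [([514.9, 160.8, 249.7], 0.42)]
clip_pivot [([567.4, 126.1, 266.9], 0.81), ([441.1, 154.7, 230.3], 0.54)]
leaf_top [([520.5, 118.4, 258.7], 0.91)]
leaf_handle [([439.7, 150.8, 231.6], 0.65)]
clip_pivot [([566.3, 124.5, 267.2], 0.92)]
leaf_top [([521.1, 122.5, 263.4], 0.83)]
t 36.12 p [465.038 119.092 404.324] yaw -3.060806746750479 tz [ 0.01  -0.135 -0.991] q [ 0.235  0.102  1.495 -0.134  1.566 -1.415] w 85.4071057482276
```

View pics/fin.png

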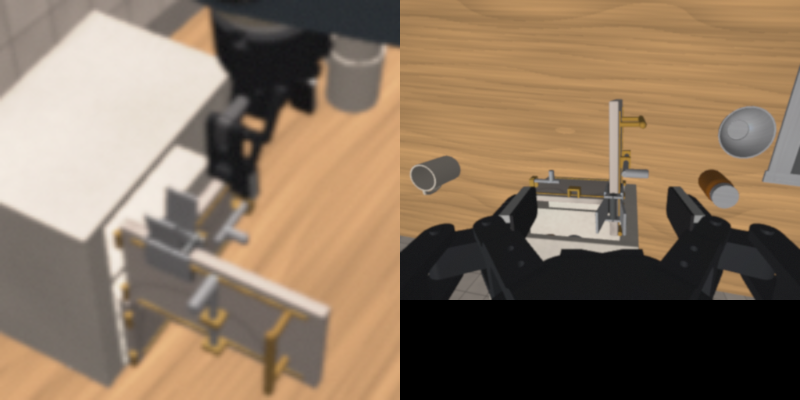

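The picture shows the leaf square to the front, the clip seated over its top edge between bolt and hinge (left pane, about 170,240), the lower leaf shut and the bystanders in place.

```bash
python3 -c "
from cell import r
print(r.hand_in())"
```

```text
the job is handed in; nothing more can be done
None
```

I handed the job in at 36 s of the 64 s allowed, with no verdict returned. The bolt is up (about 27 mm), the upper leaf is open about square, and the clip sits over its top edge with its barrel about 9 mm above. The lower leaf is shut, the mug, jar and bowl are in place, and nothing touches the robot. Two grips on the bolt knob slipped, so I lifted it with the shut fingers from below, where the wrist force briefly reached about 57 N through the fingertips.

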